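# Close up the drawing-instrument chest

### The arm

A 6-joint arm with a two-finger parallel gripper is mounted at the origin on the work surface. World frame = base frame: x ahead of the robot, y to its left, z up, the work surface at z = 0. Lengths are in m, angles in rad, forces in N, time in s.
With the tool pointing down it reaches from about 0.35 to 0.775 m from the base axis. Payload 5.5 kg.
Tool frame: the origin (TCP) lies midway between the tips of the shut fingers; the grasp point (between the pads) lies 19 mm behind it; z points along the fingers, y is the line along which they close (so a half turn about z gives the same grasp; the last joint's range is limited). The gripper opens to 85 mm and grips with 20 to 120 N. Pads are 22 mm wide; open, the fingers measure 114 mm over their backs; the gripper's body (76 mm by 85 mm) begins 54 mm behind the grasp point. The pads swing forward as they close: fully open they stand 13 mm farther back than shut.
Start: joints at [-1.435, 0.313, 0.046, 1.304, 0, 1.431], TCP at [0.157, -0.553, 0.231] pointing down, gripper open.
Joint ranges: [-2.76, 2.76], [-0.86, 1.69], [-1.03, 1.26], [-2.2, 2.34], [-1.47, 1.5], [-3.14, 3.14]. Speed limits (rad/s): [2.57, 2.57, 3.14, 3.14, 3.14, 3.14].

### API

Orientations are given as a 3x3 rotation matrix whose columns are the frame's x, y, z axes.
In Python, from workcell import ctrl gives the robot as it stands. The module is installed in compiled form; this text tells all that it offers.
- The arm moves only by the tool jog_arm, never from a script. Its argument "commands" is a list that holds one entry, the list of rows, each a list of 7 numbers: the shift along the tool's x, y, z in cm, then the turn, a rotation vector about the tool's x, y, z in rad, then the opening, from 0 (shut) to 1 (fully open). A call has exactly 10 rows; each row shifts and turns the commanded pose from where the row before left it, along the tool's axes as they then stand; what a row does not reach is not made up. A row lasts 1/12 s, in which the tool goes at most 41.7 mm and 7.16 degrees, less where a joint would pass 70% of its speed; a pose out of reach is approached as far as the arm can. A call with a gripper value outside its range is refused whole. The fingers move at their own pace and stop on an object; the grip force is fixed at half the most. Time passes only in rows, so rows that do not move let the fingers close, or fill a call up. It gives the time, the measured TCP pose, the force, the opening and the grip force at its end, in the units of the state.
- ctrl.get_state(): the state, without advancing time (a new reading comes with each control period).
- ctrl.read_camera(name): name is "scene" or "top" or "wrist"; returns the picture (420x560x3 uint8, blue, green, red); there is no depth.
- ctrl.calibration(name): a dict with "vfov" (degrees; the focal length in pixels is half the picture's height over the tangent of half this angle, whatever the lens; pixels are square), "cx", "cy" (the principal point, pixels), "rvec" (rotation vector, rad) and "tvec" (3), from world to camera coordinates, as OpenCV has them; the wrist camera has in their place "mount" (4x4, takes a point from camera to tool coordinates, whose origin is the TCP and whose axes are the flange's). Camera axes: x right, y down, z forward; pixel columns grow to the right and rows downward; lengths in m; the calibration is good to about 2 mm. A picture is of the moment at which its call begins: read the wrist's pose just before it. calibration takes no time and is no camera call.
- ctrl.finish_job(): hands the job in; it is judged then, once.
Trained networks look in the newest picture that a camera, given by its name, has taken for a name from the list of things; names that differ only in an ending like _2 or _b are one class to them, and where a whole thing is asked for, a point or a joint stands for the part that bears it (a point fixed in the world has none). Each returns a list of dicts, best first, with "score" (0 to 1); they miss things now and then, are a little off and sometimes report something else, mostly with a low value. They report only what shows in the picture. A call takes as long as a camera call.
- ctrl.search_frame(camera, name): "xy" ([column, row] in pixels, amid what is visible of it).
The state is a dict: "t": time; "qpos": joint angles; "qvel": joint speeds; "effort": joint torques, N m; "ee_pos": TCP position; "orientation": TCP orientation; "contact_force": force on the tool from outside, world axes, zero at the start; "torque": the same for the moment, N m; "grip_width": opening from 0.0 (shut) to 1.0 (fully open); "grip_force": force on a finger pad.
Only numpy, scipy, OpenCV 4.12 (cv2) and the standard library are available. Lean on these libraries where they do the work, as an engineer would, in place of code of your own. Each camera call takes 0.05 s, during which the arm holds its last target. There are 200 camera calls.

### The job

Close up the steel instrument chest with your fingertips alone, taking hold of nothing: push the two drawers that were left out fully home, and push the open lid gently over and down by its outer face until it lies shut, without letting it slam or touching its foam lining. Do not shove the chest along the bench, and leave the pencil pot, the calculator, the ink jar and the tape roll where they are.

Things in the scene. Friction and masses are not known exactly. Their poses are not given: they have to be found in the camera images.
- chest: olive steel chest, about 8 kg, loose on rubber feet (a sideways push over about 40 N slides it). 280 mm wide (its y), 150 deep (its x), carcass rim 125 mm above the bench. Origin: centre of the underside at bench level; x points from front to back, z up. Two small drawers side by side in the front (-x side), one wide drawer below; over them a shallow open tray and the lid, hinged along the back
- left_drawer (a joint): upper drawer on the chest's +y side: front 136 mm wide, centre at y = +69.5 mm in the chest's frame, 53 to 94 mm above the bench. Value in m: 0 fully home (solid stop), positive = out towards the chest's -x. 0.45 kg, about 1.5 N of friction plus light damping; stays where it is left
- right_drawer (a joint): upper drawer on the chest's -y side (centre at y = -69.5 mm in the chest's frame), otherwise the same as left_drawer
- bottom_drawer (a joint): full-width lower drawer, same kind of joint; it is shut (0) at the start and should stay so
- left_drawer_pull (a point): centre of the outer face of the left drawer's steel cup pull, 80 mm above the bench; the pull is 90 mm wide (chest's y), 16 mm high, and stands 13 mm out from the flat front. Moves with the drawer; axes as the chest's; drawer home, it is at x = -94 mm in the chest's frame. Pull or bare front may be pushed
- right_drawer_pull (a point): the same point on the right drawer's pull
- lid (a joint): lid angle in rad: 0 shut (lying on the rim, solid stop), 1.57 upright, greatest 1.75 (leaning a little back). Stiff friction hinge: the lid (0.4 kg) stays at any angle; moving it takes about 1 to 4 N near its free edge. Closing turns the free edge over towards the chest's front and down
- lid_hinge (a point): middle of the lid's hinge line on the back rim: x = +75, y = 0, z = 125 mm in the chest's frame; the line runs along the chest's y. Its axes equal the chest's when the lid is shut and turn with the lid about y
- lid_edge (a point): point on the lid's flat outer face, mid-width, 20 mm from the free edge: x = -136, y = 0, z = +15 mm in the frame of lid_hinge. The lid is a steel pan 284 mm wide, 156 mm from hinge to free edge, 15 mm high overall: shut, its outer face is 140 mm above the bench
- lid_lining: charcoal foam pad, 144 x 268 x 11 mm, that fills the hollow inner side of the lid (the side facing the tray) and moves with it. Origin on the hinge line, axes as lid_hinge. Not to be touched: the lid is pushed on its outer face
- pencil_pot: bystander: steel pot, 68 mm across, 90 mm high, with pencils up to about 150 mm high, at one end of the chest. Origin: centre of its underside
- calculator: bystander: black pocket calculator lying flat, 130 x 76 x 14 mm, at the other end of the chest. Origin: centre of its underside, x along its length
- ink_jar: bystander: amber ink jar with a black cap, 42 mm across, 52 mm high, standing near one front corner of the chest. Origin: centre of its underside
- tape_roll: bystander: roll of blue drafting tape lying flat, 60 mm across, 19 mm high, near the other front corner of the chest. Origin: centre of its underside

How it is judged:
At the end, for the whole second after the job is handed in: All three drawers home to within 4 mm, the lid lying shut to within 0.03 rad (about 4 mm at its free edge), the chest at rest within 25 mm of where it stood, the pencil pot and ink jar upright and they, the calculator and the tape roll within 25 mm of where they stood (value of joint each of left_drawer, right_drawer, bottom_drawer below 0.004 m and value of joint lid below 0.03 rad and distance of each of chest, pencil_pot, calculator, ink_jar, tape_roll from where it was at the start of the episode below 0.025 m and linear speed of chest below 0.01 m/s and angle between each of pencil_pot, ink_jar's own z axis and vertical below 0.2 rad); the robot touches nothing.
It fails at once if the lid (faster than 3 rad/s) or a drawer (faster than 0.6 m/s) is slammed (velocity of joint lid below -3 rad/s or velocity of joint any of left_drawer, right_drawer below -0.6 m/s).
It fails at once if a drawer is pulled farther out (value of joint any of left_drawer, right_drawer above 0.085 m or value of joint bottom_drawer above 0.015 m).
It fails at once if the chest is shoved more than 25 mm, lifted or tipped (distance of chest from where it was at the start of the episode above 0.025 m or angle between chest's own z axis and vertical above 0.08 rad).
It fails at once if the lid is taken by its edge (the fingers touch its foam lining) (contact force between the fingers and lid_lining above 1 N).
It fails at once if a bystander is lifted, knocked over or moved more than 25 mm (distance of any of pencil_pot, calculator, ink_jar, tape_roll from where it was at the start of the episode above 0.025 m or angle between any of pencil_pot, ink_jar's own z axis and vertical above 0.4 rad).
It also fails if it takes over 72 s, if anything falls off the work surface, if the arm or the gripper's body presses on something with over 40 N, if the wrist force passes 120 N, or if a joint passes its speed limit or range.

## Working session

There is one attempt and no reset: what is moved stays moved. The work goes in short steps, Python scripts to look and compute and a tool call to move; the robot and the scene stay as the last step left them, time stands still between calls to the robot, and variables do not carry over. Pictures are saved under pics/ and viewed, at most 10 in all, crops included, and the job is handed in when it is done.

Besides the shell and the picture viewer there is one more tool, called after ">>>" in YAML: its name, and indented under it one key for each argument. jog_arm: Moves the arm, as the interface text tells. Its arguments: {"type":"object","properties":{"commands":{"type":"array"}},"required":["commands"]}

```bash
mkdir -p pics; cat > h.py <<'E'
import numpy as np, cv2
from workcell import ctrl
def cam(n):
    c=ctrl.calibration(n); f=210/np.tan(np.radians(c['vfov'])/2)
    K=np.array([[f,0,c['cx']],[0,f,c['cy']],[0,0,1.]])
    if 'mount' in c:
        s=ctrl.get_state(); M=np.asarray(c['mount']); R=np.array(s['orientation']);T=np.eye(4);T[:3,:3]=R;T[:3,3]=s['ee_pos']
        W=np.linalg.inv(T@M); return K,W[:3,:3],W[:3,3]
    return K,cv2.Rodrigues(np.array(c['rvec'],float))[0],np.array(c['tvec'],float).ravel()
def proj(C,X):
    K,R,t=C; p=(np.atleast_2d(X)@R.T+t)@K.T; return p[:,:2]/p[:,2:]
def onplane(C,uv,z):
    K,R,t=C; d=R.T@np.linalg.inv(K)@np.array([uv[0],uv[1],1.]); o=-R.T@t; return o+d*(z-o[2])/d[2]
E
python3 - <<'E'
from h import *
for n in ['scene','top']:
    cv2.imwrite(f'pics/{n}0.png',ctrl.read_camera(n)); C=cam(n); print(n,ctrl.calibration(n),-C[1].T@C[2])
    for k in ['chest','left_drawer_pull','right_drawer_pull','lid','pencil_pot','calculator','ink_jar','tape_roll']:
        r=ctrl.search_frame(n,k); print(k,[(np.round(a['xy']).tolist(),round(a['score'],2)) for a in r[:2]])
print(ctrl.get_state()['t'])
E
```

```text
scene {'vfov': 54.12501938898614, 'cx': 280.72838429742666, 'cy': 205.02595850887496, 'rvec': array([ 1.12856065,  2.50238053, -0.82427229]), 'tvec': array([ 0.34877262, -0.27750963,  1.34451007])} [1.01300375 0.4039643  0.90387915]
chest [([263.0, 210.0], 0.6), ([246.0, 201.0], 0.2)]
left_drawer_pull [([319.0, 206.0], 0.79)]
right_drawer_pull [([284.0, 175.0], 0.57)]
lid [([243.0, 200.0], 0.74)]
pencil_pot [([186.0, 182.0], 0.59)]
calculator [([319.0, 292.0], 0.92)]
ink_jar []
tape_roll [([349.0, 258.0], 0.57)]
top {'vfov': 52.474703309303536, 'cx': 281.65029120756395, 'cy': 211.39269414991986, 'rvec': array([ 2.18249197, -2.14333314,  0.1124012 ]), 'tvec': array([0.03567355, 0.58261336, 0.90017494])} [0.48061655 0.04057332 0.9583253 ]
chest [([308.0, 208.0], 0.81)]
left_drawer_pull [([268.0, 252.0], 0.89), ([311.0, 162.0], 0.59)]
right_drawer_pull [([337.0, 260.0], 0.8)]
lid [([315.0, 156.0], 0.84)]
pencil_pot [([419.0, 191.0], 0.96)]
calculator [([209.0, 193.0], 0.94)]
ink_jar [([385.0, 255.0], 0.6), ([209.0, 192.0], 0.16)]
tape_roll [([204.0, 236.0], 0.92)]
0.9
```

View pics/scene0.png

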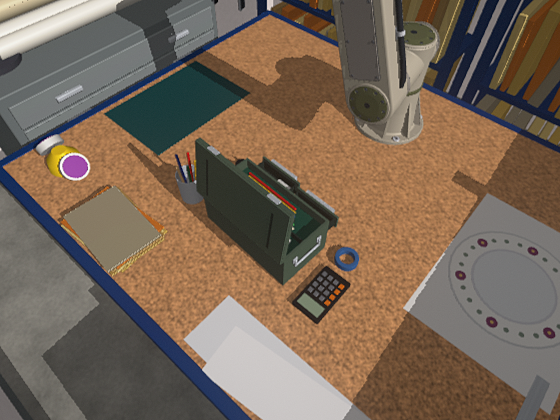

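View pics/top0.png

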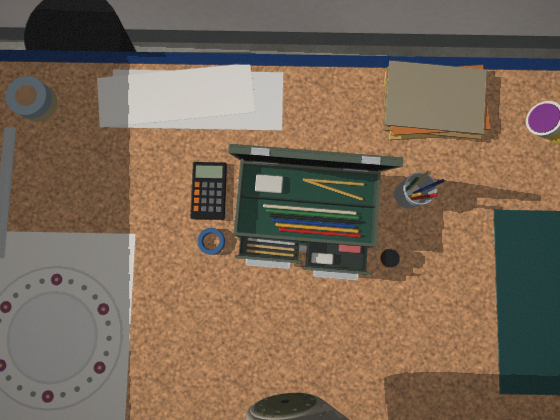

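Scene view (from behind): the lid stands about upright, outer face towards the camera. The top view shows the left drawer pull at (268,264), the right pull at (336,275) and farther out, the ink jar at (390,258), the tape at (211,241) and the pot at (419,191).

```bash
python3 - <<'E'
import cv2
a=cv2.imread('pics/top0.png')[130:290,190:440]; cv2.imwrite('pics/topz.png',cv2.resize(a,None,fx=3.2,fy=3.2,interpolation=cv2.INTER_CUBIC))
a=cv2.imread('pics/scene0.png')[120:320,160:380]; cv2.imwrite('pics/scz.png',cv2.resize(a,None,fx=3,fy=3,interpolation=cv2.INTER_CUBIC))
E
```

```text
(no output)
```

View pics/topz.png

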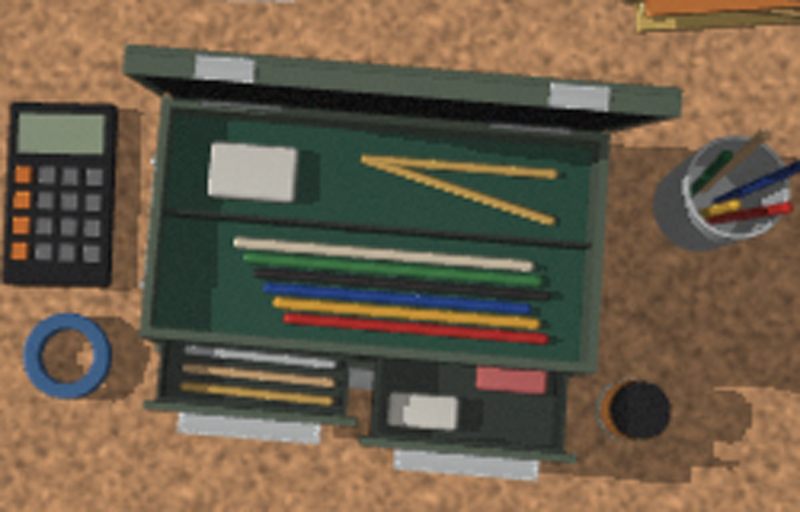

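View pics/scz.png

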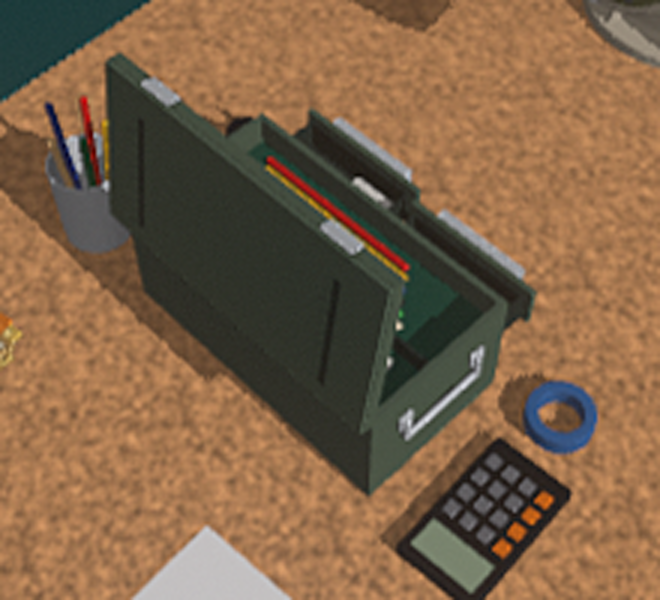

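Both crops are clear: top-crop rim corners (143,338), (597,372), lid edge corners (127,45), (680,90), pulls' outer edges (249,434), (465,470). Now I fit the chest pose and joints.

```bash
python3 - <<'E'
from h import *
from scipy.optimize import least_squares
T,S=cam('top'),cam('scene')
t=lambda u,v:(190+u/3.2,130+v/3.2); s=lambda u,v:(160+u/3,120+v/3)
ob=[(T,t(143,338),'c',(-75,140,125)),(T,t(597,372),'c',(-75,-140,125)),(T,t(127,45),'l',(-156,142,15)),(T,t(680,90),'l',(-156,-142,15)),
(T,t(127,70),'l',(-156,142,0)),(T,t(679,115),'l',(-156,-142,0)),(T,t(249,434),'L',(-94,69.5,86)),(T,t(465,472),'R',(-94,-69.5,86)),
(S,s(110,58),'l',(-156,-142,15)),(S,s(390,290),'l',(-156,142,15)),(S,s(365,432),'l',(0,142,15)),(S,s(370,495),'c',(75,140,0)),(S,s(505,302),'c',(-75,140,125)),
(S,s(147,290),'c',(75,-140,0))]
def X(p,k,q):
    x,y,w,l,a,b=p; q=np.array(q)/1000.
    if k=='l':
        c,n=np.cos(l),np.sin(l); q=np.array([.075+c*q[0]+n*q[2],q[1],.125-n*q[0]+c*q[2]])
    if k=='L': q[0]-=a
    if k=='R': q[0]-=b
    c,n=np.cos(w),np.sin(w); return np.array([x+c*q[0]-n*q[1],y+n*q[0]+c*q[1],q[2]])
f=lambda p:np.concatenate([proj(C,X(p,k,q))[0]-uv for C,uv,k,q in ob])
r=least_squares(f,[.5,0,0,1.5,.03,.05],loss='soft_l1'); p=r.x
print(np.round(p,4)); print(np.round(f(p).reshape(-1,2),1).tolist())
for n,k,q in [('Lpull','L',(-94,69.5,80)),('Rpull','R',(-94,-69.5,80)),('lidedge','l',(-136,0,15)),('hinge','l',(0,0,0))]: print(n,X(p,k,q).round(4))
for n,uv,z in [('pot',(419,191),.09),('calc',(209,192),.014),('jar',(390,258),.052),('tape',(211,241),.019)]: print(n,onplane(T,uv,z).round(3))
np.save('p.npy',p); st=ctrl.get_state(); print(st['ee_pos'],np.round(st['orientation'],3).tolist(),ctrl.calibration('wrist')['mount'].round(3).tolist() if 0 else '')
E
```

```text
[ 0.5884 -0.0047 -0.0613  1.4219  0.0342  0.0471]
[[-1.5, 0.1], [-0.3, 0.9], [-1.0, -0.2], [0.8, -0.9], [-1.7, 1.2], [0.3, 0.6], [-0.3, -0.0], [0.1, 0.0], [-2.6, -0.3], [-0.4, -0.7], [-2.0, 0.1], [-0.6, 0.4], [0.9, -1.2], [-0.8, 0.8]]
Lpull [0.4647 0.0725 0.08  ]
Rpull [ 0.4433 -0.0655  0.08  ]
lidedge [ 0.6579 -0.009   0.2617]
hinge [ 0.6632 -0.0093  0.125 ]
pot [ 0.623 -0.236  0.09 ]
calc [0.625 0.21  0.014]
jar [ 0.485 -0.185  0.052]
tape [0.515 0.201 0.019]
[ 0.15656893 -0.55334662  0.23134461] [[0.962, 0.272, 0.0], [0.272, -0.962, -0.0], [-0.0, 0.0, -1.0]]
```

>>> jog_arm:
  commands:
    - [[0,0,0,0,0,0.084,0],[0,0,0,0,0,0.084,0],[0,0,0,0,0,0.084,0],[0,0,0,0,0,0.084,0],[1.4,-3.4,0,0,0,0,0],[1.4,-3.4,0,0,0,0,0],[1.4,-3.4,0,0,0,0,0],[1.4,-3.4,0,0,0,0,0],[1.4,-3.4,0,0,0,0,0],[1.4,-3.4,0,0,0,0,0]]

```text
t: 1.73
ee_pos: [0.2531, -0.3532, 0.2314]
orientation: [[0.998, -0.061, 0.0], [-0.061, -0.998, -0.0], [0.0, 0.0, -1.0]]
contact_force: [0.7, -0.8, 0.1]
grip_width: -0.003
grip_force: 0.0
```

>>> jog_arm:
  commands:
    - [[1.4,-3.3,0,0,0,0,0],[1.4,-3.3,0,0,0,0,0],[1.4,-3.3,0,0,0,0,0],[1.4,-3.3,0,0,0,0,0],[1.4,-3.3,0,0,0,0,0],[1.4,-3.3,0,0,0,0,0],[1.4,-3.3,0,0,0,0,0],[1.4,-3.3,0,0,0,0,0],[1.4,-3.3,0,0,0,0,0],[0,0,0,0,0,0,0]]

```text
t: 2.57
ee_pos: [0.3981, -0.061, 0.2316]
orientation: [[0.999, -0.052, 0.002], [-0.052, -0.999, 0.002], [0.002, -0.002, -1.0]]
contact_force: [-0.4, -0.5, 0.5]
grip_width: -0.003
grip_force: 0.0
```

```bash
cat >> h.py <<'E'
def where():
    p=np.load('p.npy'); s=ctrl.get_state(); R=np.array(s['orientation']); c,n=np.cos(p[2]),np.sin(p[2])
    d=np.array(s['ee_pos'])-[p[0],p[1],0]; q=np.array([c*d[0]+n*d[1],-n*d[0]+c*d[1],d[2]])
    print('t',round(s['t'],2),'TCP in chest mm',(q*1000).round(1),'tool z',R[:,2].round(3),'x yaw-chest',round(np.arctan2(R[1,0],R[0,0])-p[2],3),'F',np.round(s['contact_force'],1),'w',s['grip_width'])
E
python3 -c "
from h import *
where(); print(np.round(ctrl.calibration('wrist')['mount'],3)); cv2.imwrite('pics/w1.png',ctrl.read_camera('wrist'))"
```

```text
t 2.57 TCP in chest mm [-186.5  -67.8  231.6] tool z [ 0.002  0.002 -1.   ] x yaw-chest 0.009 F [-0.4 -0.5  0.5] w -0.0026281544700451423
[[ 0.001 -0.959 -0.284  0.073]
 [ 1.     0.001  0.     0.001]
 [ 0.    -0.284  0.959 -0.142]
 [ 0.     0.     0.     1.   ]]
```

>>> jog_arm:
  commands:
    - [[0,0,2.6,0,0,0,0],[0,0,2.6,0,0,0,0],[0,0,2.6,0,0,0,0],[0,0,2.6,0,0,0,0],[0,0,2.6,0,0,0,0],[0,0,2.5,0,0,0,0],[0,0,0,0,0,0,0],[1,0,0,0,0,0,0],[1,0,0,0,0,0,0],[1,0,0,0,0,0,0]]

```text
t: 3.45
ee_pos: [0.4292, -0.0688, 0.0782]
orientation: [[0.998, -0.061, 0.004], [-0.061, -0.998, -0.002], [0.004, 0.001, -1.0]]
contact_force: [0.2, 0.3, 1.0]
grip_width: 0.0
grip_force: 0.0
```

>>> jog_arm:
  commands:
    - [[0.8,0,0,0,0,0,0],[0.8,0,0,0,0,0,0],[0.8,0,0,0,0,0,0],[0.8,0,0,0,0,0,0],[0.7,0,0,0,0,0,0],[0.5,0,0,0,0,0,0],[0,0,0,0,0,0,0],[0,0,0,0,0,0,0],[0,0,0,0,0,0,0],[0,0,0,0,0,0,0]]

```text
t: 4.28
ee_pos: [0.47, -0.0702, 0.0762]
orientation: [[0.998, -0.06, -0.0], [-0.06, -0.998, 0.0], [-0.0, -0.0, -1.0]]
contact_force: [0.4, -0.1, -0.2]
grip_width: -0.001
grip_force: 0.0
```

```bash
python3 -c "
from h import *
where()"
```

```text
t 4.28 TCP in chest mm [-114.1  -72.6   76.2] tool z [-0.  0. -1.] x yaw-chest 0.001 F [ 0.4 -0.1 -0.2] w -0.0007240195274752803
```

>>> jog_arm:
  commands:
    - [[0.3,0,0,0,0,0,0],[0.3,0,0,0,0,0,0],[0.2,0,0,0,0,0,0],[0.1,0,0,0,0,0,0],[0,0,0,0,0,0,0],[0,0,0,0,0,0,0],[0,0,0,0,0,0,0],[0,0,0,0,0,0,0],[0,0,0,0,0,0,0],[0,0,0,0,0,0,0]]

```text
t: 5.12
ee_pos: [0.4794, -0.071, 0.0764]
orientation: [[0.998, -0.06, 0.0], [-0.06, -0.998, -0.0], [0.0, 0.0, -1.0]]
contact_force: [0.3, 0.3, -0.4]
grip_width: 0.001
grip_force: 0.1
```

>>> jog_arm:
  commands:
    - [[0.1,0,0,0,0,0,0],[0.1,0,0,0,0,0,0],[0,0,0,0,0,0,0],[0,0,0,0,0,0,0],[0,0,0,0,0,0,0],[0,0,0,0,0,0,0],[0,0,0,0,0,0,0],[0,0,0,0,0,0,0],[0,0,0,0,0,0,0],[0,0,0,0,0,0,0]]

```text
t: 5.95
ee_pos: [0.4812, -0.071, 0.0763]
orientation: [[0.998, -0.06, 0.0], [-0.06, -0.998, -0.0], [0.0, 0.0, -1.0]]
contact_force: [-0.2, -0.9, -0.4]
grip_width: 0.003
grip_force: 0.4
```

>>> jog_arm:
  commands:
    - [[0.1,0,0,0,0,0,0],[0,0,0,0,0,0,0],[0.1,0,0,0,0,0,0],[0,0,0,0,0,0,0],[0.1,0,0,0,0,0,0],[0,0,0,0,0,0,0],[0,0,0,0,0,0,0],[0,0,0,0,0,0,0],[0,0,0,0,0,0,0],[0,0,0,0,0,0,0]]

```text
t: 6.78
ee_pos: [0.4817, -0.0709, 0.0759]
orientation: [[0.998, -0.06, -0.005], [-0.06, -0.998, 0.0], [-0.005, 0.0, -1.0]]
contact_force: [-8.5, -0.7, 5.1]
grip_width: -0.0
grip_force: 4.0
```

```bash
python3 -c "
from h import *
where(); a=ctrl.read_camera('top')[200:300,190:440]; b=ctrl.read_camera('scene')[120:250,210:400]
cv2.imwrite('pics/t2.png',np.vstack([cv2.resize(a,(700,280)),cv2.resize(b,(700,320*1))]))"
```

```text
t 6.78 TCP in chest mm [-102.4  -72.5   75.9] tool z [-0.005  0.    -1.   ] x yaw-chest 0.001 F [-8.5 -0.7  5.1] w -0.00028318580177182843
```

View pics/t2.png

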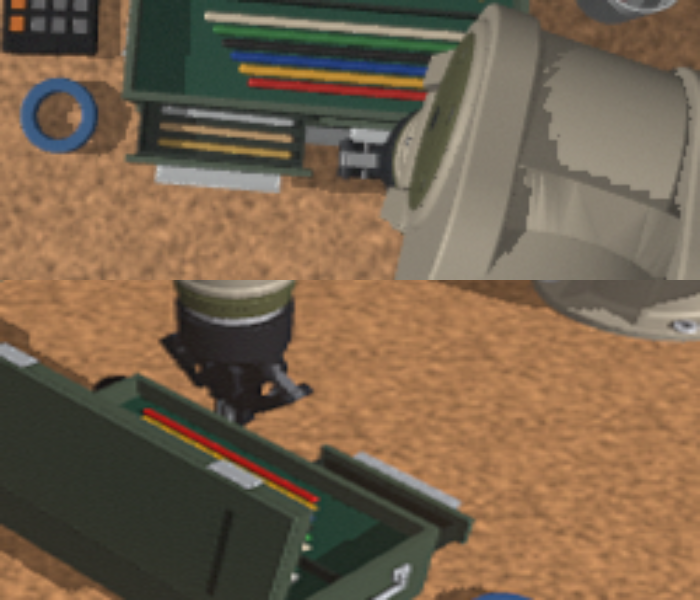

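The picture shows the right drawer home with the fingers on its pull (contact 8.5 N); the left one, pull at crop (218,178), is still out. On to it.

>>> jog_arm:
  commands:
    - [[-2,0,0,0,0,0,0],[-2,0,0,0,0,0,0],[-2.2,0,0,0,0,0,0],[0,0,0,0,0,0,0],[0,-2.8,0,0,0,0,0],[0,-2.8,0,0,0,0,0],[0,-2.8,0,0,0,0,0],[0,-2.8,0,0,0,0,0],[0,-2.8,0,0,0,0,0],[0,0,0,0,0,0,0]]

```text
t: 7.72
ee_pos: [0.4314, 0.0644, 0.0766]
orientation: [[0.999, -0.042, 0.002], [-0.042, -0.999, 0.01], [0.002, -0.01, -1.0]]
contact_force: [-0.6, 0.8, -0.3]
grip_width: 0.002
grip_force: 0.0
```

>>> jog_arm:
  commands:
    - [[1,0,0,0,0,0,0],[0.8,0,0,0,0,0,0],[0.8,0,0,0,0,0,0],[0.8,0,0,0,0,0,0],[0.8,0,0,0,0,0,0],[0.6,0,0,0,0,0,0],[0.4,0,0,0,0,0,0],[0,0,0,0,0,0,0],[0,0,0,0,0,0,0],[0,0,0,0,0,0,0]]

```text
t: 8.55
ee_pos: [0.4822, 0.0593, 0.0763]
orientation: [[0.999, -0.047, 0.001], [-0.047, -0.999, 0.008], [0.0, -0.009, -1.0]]
contact_force: [-0.1, 0.3, -0.5]
grip_width: -0.002
grip_force: 0.0
```

```bash
python3 -c "
from h import *
where()"
```

```text
t 8.55 TCP in chest mm [-109.9   57.4   76.3] tool z [ 0.001  0.008 -1.   ] x yaw-chest 0.014 F [-0.1  0.3 -0.5] w -0.0019466175155566819
```

>>> jog_arm:
  commands:
    - [[0.3,0,0,0,0,0,0],[0.2,0,0,0,0,0,0],[0.1,0,0,0,0,0,0],[0,0,0,0,0,0,0],[0.1,0,0,0,0,0,0],[0,0,0,0,0,0,0],[0.1,0,0,0,0,0,0],[0,0,0,0,0,0,0],[0.1,0,0,0,0,0,0],[0,0,0,0,0,0,0]]

```text
t: 9.38
ee_pos: [0.4898, 0.0589, 0.0761]
orientation: [[0.999, -0.047, -0.002], [-0.047, -0.999, 0.008], [-0.003, -0.008, -1.0]]
contact_force: [-4.8, 0.4, 3.9]
grip_width: -0.002
grip_force: 2.6
```

>>> jog_arm:
  commands:
    - [[-1.5,0,0,0,0,0,0],[-1.5,0,0,0,0,0,0],[0,0,-2.9,0,0,0,0],[0,0,-2.9,0,0,0,0],[0,0,-2.9,0,0,0,0],[0,0,-2.9,0,0,0,0],[0,0,-2.9,0,0,0,0],[0,0,-2.9,0,0,0,0],[0,0,-2.9,0,0,0,0],[0,0,-3.1,0,0,0,0]]

```text
t: 10.22
ee_pos: [0.4615, 0.0583, 0.3119]
orientation: [[0.999, -0.047, 0.002], [-0.047, -0.999, 0.008], [0.002, -0.008, -1.0]]
contact_force: [0.5, 1.1, 0.2]
grip_width: -0.002
grip_force: 0.0
```

```bash
python3 -c "
from h import *
where(); cv2.imwrite('pics/t3.png',ctrl.read_camera('top'))"
```

```text
t 10.22 TCP in chest mm [-130.5   55.1  311.9] tool z [ 0.002  0.008 -1.   ] x yaw-chest 0.014 F [0.5 1.1 0.2] w -0.002076395821170711
```

View pics/t3.png

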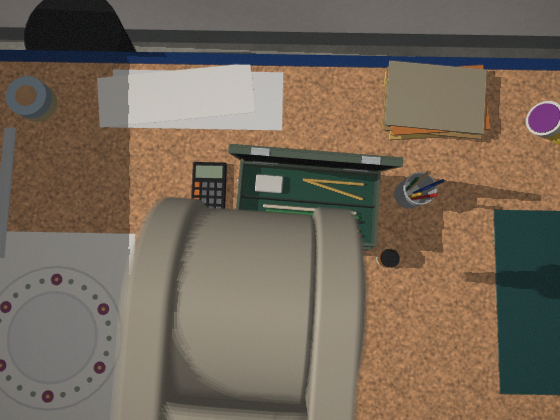

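Chest and bystanders haven't moved. Now I'll go over the lid.

>>> jog_arm:
  commands:
    - [[2.5,0.7,0,0,0,0,0],[2.5,0.7,0,0,0,0,0],[2.5,0.7,0,0,0,0,0],[2.5,0.7,0,0,0,0,0],[2.5,0.7,0,0,0,0,0],[2.5,0.7,0,0,0,0,0],[2.5,0.7,0,0,0,0,0],[2.5,0.6,0,0,0,0,0],[2,0,0,0,0,0,0],[2,0,0,0,0,0,0]]

```text
t: 11.1
ee_pos: [0.7, -0.0088, 0.3093]
orientation: [[0.999, -0.048, 0.002], [-0.048, -0.999, 0.008], [0.001, -0.008, -1.0]]
contact_force: [0.0, 0.0, 0.9]
grip_width: -0.004
grip_force: 0.0
```

```bash
python3 -c "
from h import *
where()"
```

```text
t 11.1 TCP in chest mm [111.7   2.8 309.3] tool z [ 0.002  0.008 -1.   ] x yaw-chest 0.013 F [0.  0.  0.9] w -0.004073202260602612
```

>>> jog_arm:
  commands:
    - [[0,0,1.5,0,0,0,0],[0,0,1.5,0,0,0,0],[0,0,1.5,0,0,0,0],[0,0,1.3,0,0,0,0],[0,0,0,0,0,0,0],[-0.5,0,0,0,0,0,0],[-0.5,0,0,0,0,0,0],[-0.5,0,0,0,0,0,0],[-0.5,0,0,0,0,0,0],[-0.5,0,0,0,0,0,0]]

```text
t: 11.93
ee_pos: [0.673, -0.0063, 0.253]
orientation: [[0.999, -0.047, 0.002], [-0.047, -0.999, 0.008], [0.002, -0.008, -1.0]]
contact_force: [0.5, -0.2, 1.0]
grip_width: 0.002
grip_force: 0.0
```

```bash
python3 - <<'E'
from h import *
where()
q=np.linspace(1.42,0,22); f=q+.117; C=129*np.stack([-np.cos(f),np.sin(f)],1)+[75+9,125]
print(C[0],C[-1]); d=np.diff(C,axis=0); print([(round(a/10,2),round(-b/10,2)) for a,b in d])
cv2.imwrite('pics/s4.png',cv2.resize(ctrl.read_camera('scene')[80:300,130:400],None,fx=2.5,fy=2.5))
E
```

```text
t 11.93 TCP in chest mm [ 84.6   3.6 253. ] tool z [ 0.002  0.008 -1.   ] x yaw-chest 0.014 F [ 0.5 -0.2  1. ] w 0.002273384018584659
[ 79.64110374 253.92633565] [-44.11806625 140.05858888]
[(np.float64(-0.87), np.float64(0.06)), (np.float64(-0.86), np.float64(0.12)), (np.float64(-0.85), np.float64(0.18)), (np.float64(-0.84), np.float64(0.23)), (np.float64(-0.82), np.float64(0.29)), (np.float64(-0.8), np.float64(0.34)), (np.float64(-0.78), np.float64(0.4)), (np.float64(-0.75), np.float64(0.45)), (np.float64(-0.72), np.float64(0.5)), (np.float64(-0.68), np.float64(0.55)), (np.float64(-0.64), np.float64(0.59)), (np.float64(-0.6), np.float64(0.63)), (np.float64(-0.56), np.float64(0.67)), (np.float64(-0.51), np.float64(0.71)), (np.float64(-0.46), np.float64(0.74)), (np.float64(-0.41), np.float64(0.77)), (np.float64(-0.36), np.float64(0.8)), (np.float64(-0.3), np.float64(0.82)), (np.float64(-0.25), np.float64(0.84)), (np.float64(-0.19), np.float64(0.85)), (np.float64(-0.13), np.float64(0.86))]
```

View pics/s4.png

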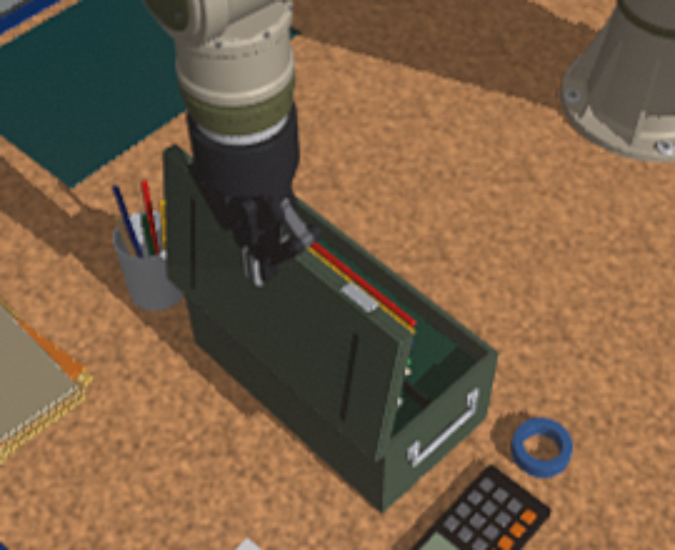

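Fingertips (258,270 in the crop) hang just behind the outer face, below the free edge. Now the arc.

>>> jog_arm:
  commands:
    - [[-0.5,0,0,0,0,0,0],[-0.9,0,0.1,0,0,0,0],[-0.9,0,0.1,0,0,0,0],[-0.85,0,0.2,0,0,0,0],[-0.85,0,0.2,0,0,0,0],[-0.8,0,0.3,0,0,0,0],[-0.8,0,0.35,0,0,0,0],[-0.8,0,0.4,0,0,0,0],[-0.75,0,0.45,0,0,0,0],[-0.7,0,0.5,0,0,0,0]]

```text
t: 12.82
ee_pos: [0.5953, -0.0023, 0.2264]
orientation: [[0.999, -0.047, 0.003], [-0.047, -0.999, 0.008], [0.003, -0.008, -1.0]]
contact_force: [2.6, 0.4, 1.0]
grip_width: 0.004
grip_force: 1.0
```

```bash
python3 -c "
from h import *
where(); cv2.imwrite('pics/s5.png',cv2.resize(ctrl.read_camera('scene')[80:300,130:400],None,fx=2.5,fy=2.5))"
```

```text
t 12.82 TCP in chest mm [  6.8   2.8 226.4] tool z [ 0.003  0.008 -1.   ] x yaw-chest 0.014 F [2.6 0.4 1. ] w 0.0036511054135355235
```

View pics/s5.png

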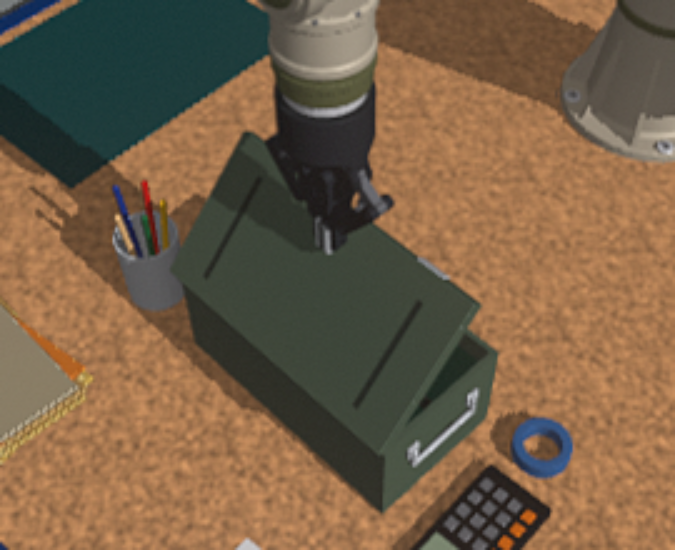

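The lid follows smoothly (about 45° now), with the tip on its outer face. Next, the rest of the arc.

>>> jog_arm:
  commands:
    - [[-0.7,0,0.55,0,0,0,0],[-0.65,0,0.6,0,0,0,0],[-0.6,0,0.65,0,0,0,0],[-0.55,0,0.65,0,0,0,0],[-0.5,0,0.7,0,0,0,0],[-0.45,0,0.75,0,0,0,0],[-0.4,0,0.75,0,0,0,0],[-0.35,0,0.8,0,0,0,0],[-0.3,0,0.8,0,0,0,0],[-0.25,0,0.8,0,0,0,0]]

```text
t: 13.7
ee_pos: [0.5472, 0.0004, 0.1547]
orientation: [[0.999, -0.047, 0.001], [-0.047, -0.999, 0.008], [0.0, -0.008, -1.0]]
contact_force: [0.3, 0.0, 1.3]
grip_width: 0.005
grip_force: 0.5
```

>>> jog_arm:
  commands:
    - [[-0.2,0,0.6,0,0,0,0],[-0.1,0,0.4,0,0,0,0],[0,0,0.2,0,0,0,0],[0,0,0.1,0,0,0,0],[0,0,0.1,0,0,0,0],[0,0,0,0,0,0,0],[0,0,0,0,0,0,0],[0,0,0,0,0,0,0],[0,0,0,0,0,0,0],[0,0,0,0,0,0,0]]

```text
t: 14.53
ee_pos: [0.5446, 0.0007, 0.1414]
orientation: [[0.999, -0.047, 0.001], [-0.047, -0.999, 0.008], [0.0, -0.008, -1.0]]
contact_force: [-0.1, -0.6, 0.5]
grip_width: 0.003
grip_force: 0.0
```

```bash
python3 -c "
from h import *
where()"
```

```text
t 14.53 TCP in chest mm [-44.    2.7 141.4] tool z [ 0.001  0.008 -1.   ] x yaw-chest 0.014 F [-0.1 -0.6  0.5] w 0.0028030257307011803
```

Press down in 1 mm steps until the force shows the stop.

>>> jog_arm:
  commands:
    - [[0,0,0.1,0,0,0,0],[0,0,0,0,0,0,0],[0,0,0.1,0,0,0,0],[0,0,0,0,0,0,0],[0,0,0.1,0,0,0,0],[0,0,0,0,0,0,0],[0,0,0,0,0,0,0],[0,0,0,0,0,0,0],[0,0,0,0,0,0,0],[0,0,0,0,0,0,0]]

```text
t: 15.37
ee_pos: [0.5446, 0.0007, 0.1399]
orientation: [[0.999, -0.047, 0.002], [-0.047, -0.999, 0.008], [0.001, -0.008, -1.0]]
contact_force: [-3.2, 1.6, 10.8]
grip_width: 0.001
grip_force: 5.2
```

Stop felt at 139.9 mm, against 140 mm for a shut lid. I'll retreat clear and check.

>>> jog_arm:
  commands:
    - [[0,0,-2,0,0,0,0],[0,0,-3,0,0,0,0],[0,0,-3,0,0,0,0],[-1,2,-3,0,0,0,0],[-2,3,0,0,0,0,0],[-2,3,0,0,0,0,0],[-2,3,0,0,0,0,0],[-2,3,0,0,0,0,0],[-2,3,0,0,0,0,0],[-2,3,0,0,0,0,0]]

```text
t: 16.2
ee_pos: [0.4039, -0.1948, 0.2467]
orientation: [[0.999, -0.047, 0.001], [-0.047, -0.999, 0.008], [0.0, -0.008, -1.0]]
contact_force: [0.6, -0.7, 0.2]
grip_width: 0.003
grip_force: 0.0
```

>>> jog_arm:
  commands:
    - [[0,3.5,0,0,0,0,0],[0,3.5,0,0,0,0,0],[0,3.5,0,0,0,0,0],[-1,3,0,0,0,0,0],[-1,3,0,0,0,0,0],[-1,3,0,0,0,0,0],[-1,3,0,0,0,0,0],[0,0,0,0,0,0,0],[0,0,0,0,0,0,0],[0,0,0,0,0,0,0]]

```text
t: 17.03
ee_pos: [0.3542, -0.4163, 0.2444]
orientation: [[0.999, -0.048, 0.0], [-0.048, -0.999, 0.009], [-0.0, -0.009, -1.0]]
contact_force: [-0.4, -0.2, -0.9]
grip_width: -0.001
grip_force: 0.0
```

```bash
python3 -c "
from h import *
where(); a=ctrl.read_camera('top')[130:290,180:450]; b=ctrl.read_camera('scene')[140:300,150:420]
cv2.imwrite('pics/f6.png',np.vstack([cv2.resize(x,(506,300),interpolation=cv2.INTER_CUBIC) for x in (a,b)]))
# expected if home: in crop pixels of top view
p=np.load('p.npy');c,n=np.cos(p[2]),np.sin(p[2])
for q in [(-94,69.5,86),(-94,-69.5,86),(-81,140,140),(-81,-140,140)]:
    q=np.array(q)/1e3; X=[p[0]+c*q[0]-n*q[1],p[1]+n*q[0]+c*q[1],q[2]]; print(((proj(cam('top'),X)[0]-[180,130])*1.874).round())"
```

```text
t 17.03 TCP in chest mm [-208.5 -425.1  244.4] tool z [ 0.     0.009 -1.   ] x yaw-chest 0.013 F [-0.4 -0.2 -0.9] w -0.0005391170192671774
[167. 223.]
[294. 233.]
[ 97. 203.]
[371. 225.]
```

View pics/f6.png

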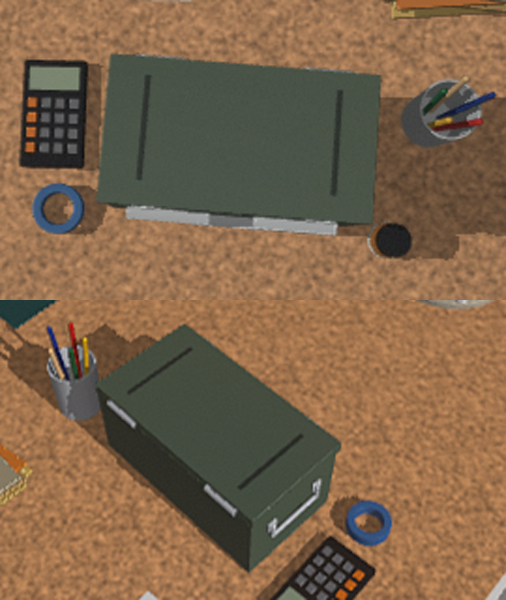

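Lid flat, both pulls in line at (167,222) and (294,233) as predicted for home, and nothing else moved. Handing in.

```bash
python3 -c "
from h import *
print(ctrl.finish_job())"
```

```text
the job is handed in; nothing more can be done
None
```

I closed the chest and handed the job in at about 17 s of the 72 s allowed; no verdict came back. Both drawers and the lid were pushed to their stops, and the last pictures show the chest and all four bystanders where they stood.

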